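Raise the dust cabinet's sash to its mark

TASK

Open the rock-dust cabinet to its working height: with the fingertips beneath the lip along the sash's lower edge, push the sliding window gently and steadily up its sloping front until the pointer at the end of the lip is level with the white height marker on the side rail, then take the hand away. Only push from beneath: do not pinch the lip or press on it from above, do not lean on the clear pane, and do not shift the marker. Leave the rock specimens and the jar where they stand.

Things in the scene. Friction and masses are not known exactly. Their poses are not given: they have to be found in the camera images.
- cabinet: fixed dust cabinet 440 wide (y), 350 deep, 294 mm high, grey column 50 mm beyond its right side at the back. Origin: on the bench, 190 mm behind its front; x to its back, y to its left. Above a 50 mm apron the front slopes up and back at 40 deg to the horizontal for 380 mm: first a 68 mm sill panel (4 mm below the pane's plane), then the sash, which leaves an opening as it rises
- sash (a joint): how far the sash is raised along the slope, m: 0 shut, 0.150 fully up. It is counterbalanced by a hidden weight: it stays wherever it is left, and takes 1 to 5 N along the slope to move. It starts 0 to 30 mm up and the mark is 70 to 125 mm up.
- lip_underside (a point): middle of the underside of the lip: dark steel ledge along the sash's lower edge, 374 mm wide, 13 mm thick along the slope, standing 36 mm out from the pane's plane. Moves with the sash. Axes: x up the slope (travel), y along the lip to the left, z out of the slope (up and towards the robot, 40 deg from vertical). The point is 20 mm out from the pane's plane, 24 mm above the sill panel
- pointer_tip (a point): tip of the flat dark steel pointer at the left (+y) end of the lip, 16 mm beyond the lip's end, above the left rail; 6 mm up the slope from the lip's underside. Moves with the sash, axes as for lip_underside
- mark (a point): height marker: white clip (24 mm along the slope, 30 mm wide) on the cabinet's left rail, pointed towards the sash, with a black line across; this point lies on the line at the clip's end, 2 mm left of the pointer tip's path. Axes as lip_underside; the sash is at the mark when the pointer tip's x in these axes is 0. A push over 6 N shifts the clip
- rock_big: dark rough rock specimen about 105 x 75 x 60 mm, loose on the bench on the left (+y) of the cabinet; origin under its middle. Leave it alone.
- rock_small: lighter rock specimen about 70 x 55 x 45 mm, loose on the bench on the right (-y) of the cabinet; origin under its middle. Leave it alone.
- jar: small lidded sample jar, 52 mm diameter, 75 mm high, loose on the bench on the right (-y) of the cabinet, nearer the robot than the small rock; origin under its middle. Leave it alone.

How it is judged:
By the outcome, as a careful person would: the job done as asked, in the order asked, and still so for the second after the job is handed in, with the robot touching nothing.
It also fails if it takes over 35 s, if anything falls off the work surface, if the arm or the gripper's body presses on something with over 40 N, if the wrist force passes 120 N, or if a joint passes its speed limit or range.

ROBOT

A 6-joint arm with a two-finger parallel gripper is mounted at the origin on the work surface. World frame = base frame: x ahead of the robot, y to its left, z up, the work surface at z = 0. Lengths are in m, angles in degrees, forces in N, time in s.
With the tool pointing down it reaches from about 0.3 to 0.875 m from the base axis. Payload 6.4 kg.
Tool frame: the origin (TCP) lies on the centre line of the jaws, within the pads' length; the fingertips stand 25 mm ahead of it and the grasp point (between the pads) lies 6 mm ahead of it; x points along the fingers, y is the direction in which the jaws open and shut, and the axes are right-handed (so a half turn about x gives the same grasp; the last joint's range is limited). The gripper opens to 88 mm and grips with 3 to 60 N. Pads are 18 mm wide; open, the fingers measure 123 mm over their backs; the gripper's body (75 mm by 187 mm) begins 45 mm behind the grasp point.
Start: joints at [-85.159, 10.359, 92.074, -0, 77.567, -11.82], TCP at [0.165, -0.551, 0.264] pointing down, gripper open.
Joint ranges: [-171.53, 171.53], [-51.25, 118.39], [17.06, 147.69], [-65.23, 245.23], [0, 150.52], [-178.68, 178.68]. Speed limits (degrees/s): [147.25, 147.25, 172.46, 180, 180, 180].

INTERFACE

Orientations are given as a 3x3 rotation matrix whose columns are the frame's x, y, z axes.
In Python, from station import manip gives the robot as it stands.
- The arm moves only by the tool carry_out, never from a script. Its argument "targets" is a list of rows, each a list of 7 numbers: the turn, a rotation vector about the world's x, y, z in rad, then the shift along the world's x, y, z in cm, then the finger opening in cm, from 0 to 8.81. In form: [[ax, ay, az, tx, ty, tz, grip], ...]. A call has 1 to 8 rows; each row shifts and turns the commanded pose from where the row before left it; what a row does not reach is not made up. A row lasts 1/12 s, in which the tool goes at most 41.7 mm and 7.16 degrees, less where a joint would pass 70% of its speed; a pose out of reach is approached as far as the arm can. A call with a gripper value outside its range is refused whole. The fingers move at their own pace and stop on an object; "newtons" is the grip in N (left out, the last holds). Time passes only in rows, so rows that do not move let the fingers close. It gives the time, the measured TCP pose, the force and the opening at its end, in the units of the state.
- manip.get_obs(): the state, without advancing time (a new reading comes with each control period).
- manip.get_image(name): name is "side" or "top" or "wrist"; returns (picture, depth): 420x560x3 uint8, blue, green, red; 420x560 float32, m along the optical axis (not along the pixel's ray), 0 where there is no reading.
- manip.camera_params(name): a dict with "mtx" (3x3 intrinsics, pixels), "k1" (the pictures are not rectified: a ray, as slopes to the right and down, at radius r is drawn at 1 + k1 r^2 times it, then the intrinsics apply), "position" and "orientation" of the camera in the world. Camera axes: x right, y up, looking along -z (the intrinsics and any distortion apply to the point x, -y, -z); pixel columns grow to the right and rows downward; lengths in m; the calibration is good to about 2 mm. A picture is of the moment at which its call begins: read the wrist's pose just before it. camera_params takes no time and is no camera call; for the wrist camera it gives the pose at the moment of the call.
- manip.finish_job(): hands the job in, once; it reports no verdict.
The state is a dict: "t": time; "joint_positions": joint angles; "qd": joint speeds; "joint_efforts": joint torques, N m; "tool_pos": TCP position; "tcp_rot": TCP orientation; "force": force on the tool from outside, world axes, zero at the start; "wrist_torque": the same for the moment, N m; "opening": finger opening in m.
Only numpy, scipy, OpenCV 4.12 (cv2) and the standard library are available. Lean on these libraries where they do the work, as an engineer would, in place of code of your own. Each camera call takes 0.05 s, during which the arm holds its last target.

## Working session

There is one attempt and no reset: what is moved stays moved. The work goes in short steps, Python scripts to look and compute and a tool call to move; the robot and the scene stay as the last step left them, time stands still between calls to the robot, and variables do not carry over. Pictures are saved under pics/ and viewed, and the job is handed in when it is done.

Besides the shell and the picture viewer there is one more tool, called after "Call:" by a JSON object that holds its "method" and its "body". carry_out: Moves the arm, as the interface text tells. Its arguments: {"type":"object","properties":{"targets":{"type":"array"},"newtons":{"type":"number"}},"required":["targets"]}

```bash
mkdir -p pics; ls
cat > h.py <<'E'
import numpy as np, cv2, json
from station import manip
def snap(name,tag):
    p=manip.camera_params(name); im,d=manip.get_image(name)
    cv2.imwrite(f'pics/{tag}.png',im); np.savez(f'pics/{tag}.npz',im=im,d=d,mtx=p['mtx'],k1=p['k1'],pos=p['position'],R=p['orientation'])
def load(tag): return np.load(f'pics/{tag}.npz')
def ray(c,u,v):
    K=np.array(c['mtx']);k1=float(c['k1'])
    a=np.array([(u-K[0,2])/K[0,0],(v-K[1,2])/K[1,1]]);b=a.copy()
    for _ in range(30): b=a/(1+k1*(b@b))
    return np.array([b[0],-b[1],-1.])
def pt(c,u,v,d=None):
    if d is None: d=float(c['d'][int(round(v)),int(round(u))])
    return np.array(c['pos'])+np.array(c['R'])@(ray(c,u,v)*d)
def crop(tag,u0,v0,u1,v1,s,out):
    im=load(tag)['im'][v0:v1,u0:u1]; cv2.imwrite(f'pics/{out}.png',cv2.resize(im,None,fx=s,fy=s,interpolation=cv2.INTER_CUBIC))
def proj(c,P):
    q=np.array(c['R']).T@(np.array(P)-np.array(c['pos']));a=np.array([q[0],-q[1]])/-q[2]
    a=a*(1+float(c['k1'])*(a@a));K=np.array(c['mtx']);return K[:2,:2]@a+K[:2,2]
E
python3 - <<'E'
from h import *
o=manip.get_obs();print(o)
for n in('side','top','wrist'):
    snap(n,n+'0'); c=load(n+'0'); print(n,c['mtx'].tolist(),c['k1'],c['pos'],c['R'].tolist())
E
```

```text
pics
{'t': 0.0, 'joint_positions': array([-8.51587416e+01,  1.04020594e+01,  9.21301756e+01,  5.06412657e-04,
        7.75679002e+01, -1.18190363e+01]), 'qd': array([0.02372877, 0.01888419, 0.03744577, 0.01997879, 0.01958125,
       0.05005723]), 'joint_efforts': array([ 4.15714108e-03, -4.33854067e+01, -3.41853476e+01,  7.05368374e-02,
        3.84501368e-02, -1.31462771e-04]), 'tool_pos': array([ 0.16483834, -0.55035923,  0.26282096]), 'tcp_rot': array([[-1.38896332e-04,  2.86694743e-01, -9.58021975e-01],
       [ 1.74218182e-03, -9.58020461e-01, -2.86694543e-01],
       [-9.99998473e-01, -1.70886929e-03, -3.66408843e-04]]), 'force': array([-0.20463479, -0.11095016, -0.04530563]), 'wrist_torque': array([-0.04437101,  0.00301563,  0.01723708]), 'opening': 0.08831120874578478}
side [[381.30613639394926, 0.0, 278.1250060497229], [0.0, 381.30613639394926, 209.60537123168294], [0.0, 0.0, 1.0]] -0.01815510844329315 [ 0.4536759  -0.73849301  0.68978309] [[0.9816493889658872, 0.12208249877636661, -0.14649348325239317], [-0.19054052295712423, 0.5970551881820351, -0.7792428449309885], [-0.007667219452080431, 0.7928562074912658, 0.6093605238185689]]
top [[384.6629622341069, 0.0, 279.54637757794916], [0.0, 384.6629622341069, 215.90393882395995], [0.0, 0.0, 1.0]] -0.10865954271696386 [0.47711079 0.00879933 1.09386101] [[0.019768666843278222, 0.9927425277336156, -0.11862324156888823], [-0.9998022815577559, 0.019883438697775677, -0.00021600337387237524], [0.0021442022164893837, 0.11860405766508639, 0.9929393133027978]]
wrist [[294.7917770615681, 0.0, 278.2845667539938], [0.0, 294.7917770615681, 214.7252780922493], [0.0, 0.0, 1.0]] -0.043729475729187936 [ 0.24019082 -0.52751266  0.3848476 ] [[0.2872566834118772, 0.9119325587391536, 0.29302321776041285], [-0.9578524665967986, 0.27396386217774527, 0.08638549910187317], [-0.0015000232114631244, -0.3054878238688264, 0.952194801182117]]
```

View pics/side0.png

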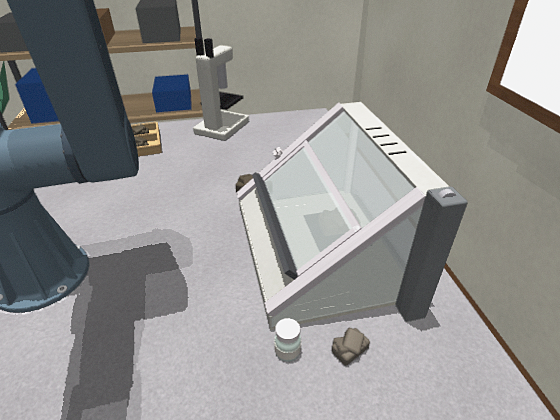

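View pics/top0.png

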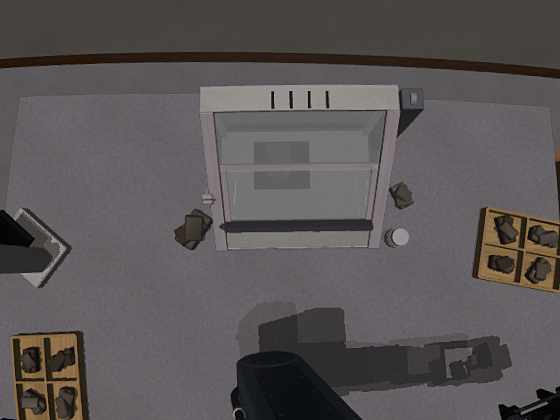

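View pics/wrist0.png

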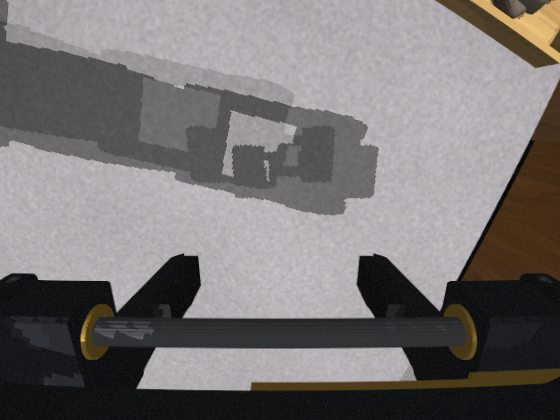

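The side view shows the sash lip running about (258,178)–(293,275). The top view shows the lip at about (222,226)–(372,226) and the white marker near (208,198). I'll enlarge these areas.

Run:
```python
from h import *
crop('top0',170,170,290,260,6,'top0a')
crop('top0',290,170,410,260,6,'top0b')
crop('side0',220,130,320,205,8,'side0a')
```

```text
(no output)
```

View pics/top0a.png

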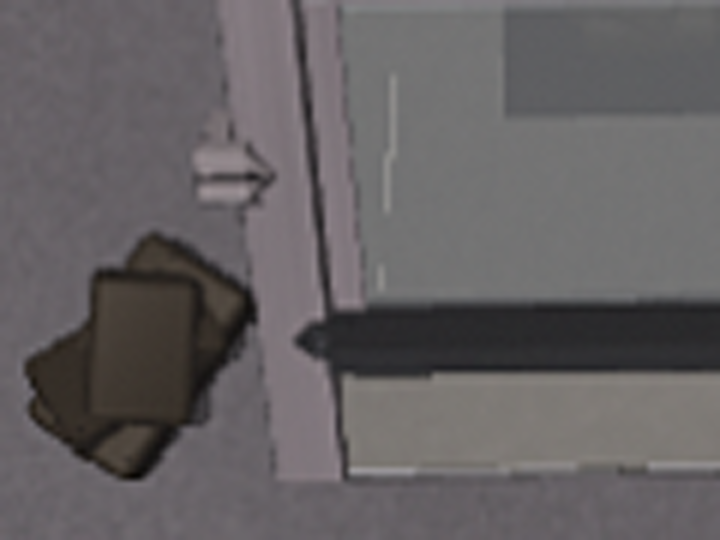

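View pics/top0b.png

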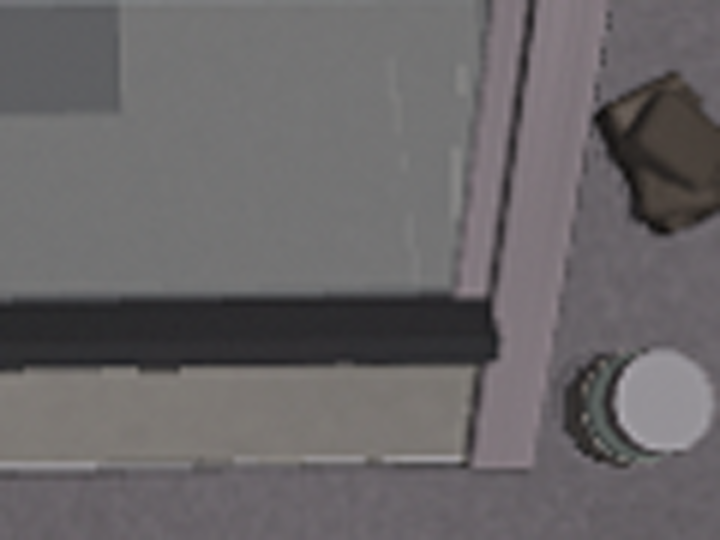

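View pics/side0a.png

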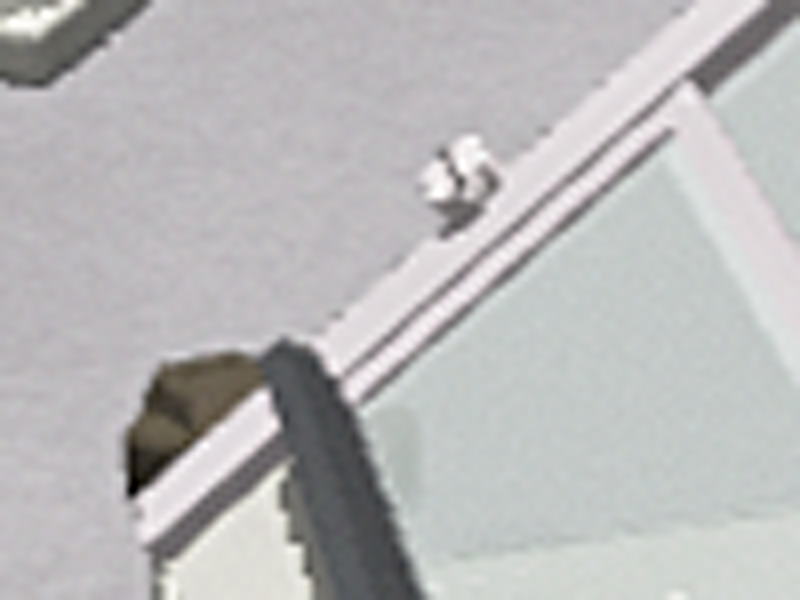

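Run:
```python
from h import *
c=load('top0'); np.set_printoptions(precision=4,suppress=True)
for n,u,v in [('railBL',218,248),('railBR',377,246),('railmidL',213,180),('railmidR',386,180),('topL',203,108),('topR',396,107),('topBL',203,90),('ptr',220.5,226.7),('ptr+',223,226.7),('mark',213,199.7),('mark',210,199.7),('mark',206,199.7),('lipL',228,226),('lip',260,226),('lipm',300,225),('lipR',368,225),('sill',300,238),('sillL',240,240),('sillR',360,240),('bench',300,290),('jar',400,236),('rb',193,228),('rs',402,195)]:
    print(n,pt(c,u,v))
# plane fits of rails
P=np.array([pt(c,u,v) for v in range(130,240,4) for u in [0]] ) if 0 else None
for side in 'LR':
    Q=[]
    for v in range(125,245,3):
        u = 208+(v-125)*(219.5-208)/(245-125)+0 if side=='L' else 392-(v-125)*(392-376.5)/120
        Q.append(pt(c,u,v))
    Q=np.array(Q); d=Q[-1]-Q[0]; print(side,Q[0],Q[-1]); 
    k=np.polyfit(Q[:,0],Q[:,2],1);print('slope',np.degrees(np.arctan(k[0])),k, 'resid',np.abs(np.polyval(k,Q[:,0])-Q[:,2]).max())
Q=np.array([pt(c,u,v) for u in range(240,365,5) for v in range(234,246,2)])
A=np.c_[Q[:,:2],np.ones(len(Q))];k,*_=np.linalg.lstsq(A,Q[:,2],rcond=None);print('sill',k,np.degrees(np.arctan(np.hypot(k[0],k[1]))),np.degrees(np.arctan2(k[1],k[0])),np.abs(A@k-Q[:,2]).max())
Q=np.array([pt(c,u,v) for u in range(210,395,5) for v in range(94,106,2)]);print('top z',np.median(Q[:,2]))
```

```text
railBL [0.5103 0.1724 0.0623]
railBR [ 0.5239 -0.2557  0.0614]
railmidL [0.6676 0.1696 0.1952]
railmidR [ 0.6779 -0.2469  0.1889]
topL [0.8078 0.1817 0.2942]
topR [ 0.82   -0.2435  0.2953]
topBL [0.8497 0.1839 0.2951]
ptr [0.4771 0.0088 1.0939]
ptr+ [0.5629 0.1524 0.1201]
mark [0.6259 0.1741 0.1584]
mark [0.6235 0.179  0.1723]
mark [0.6234 0.1888 0.1722]
lipL [0.5636 0.1378 0.1346]
lip [0.5653 0.0574 0.1348]
lipm [ 0.5699 -0.0428  0.1331]
lipR [ 0.5729 -0.2138  0.1367]
sill [ 0.5414 -0.0468  0.0678]
sillL [0.533  0.1138 0.0634]
sillR [ 0.5395 -0.2098  0.0591]
bench [ 0.3992 -0.0525  0.0012]
jar [ 0.551  -0.3149  0.0756]
rb [0.4771 0.0088 1.0939]
rs [ 0.6683 -0.3326  0.0445]
L [0.7727 0.1707 0.2833] [0.5258 0.1674 0.0768]
slope 40.06533530582579 [ 0.841  -0.3668] resid 0.00398014707534422
R [ 0.7838 -0.238   0.2793] [ 0.5344 -0.2539  0.0674]
slope 40.19235345941756 [ 0.8448 -0.3818] resid 0.004735319812437522
sill [ 0.8069  0.0295 -0.3689] 38.91760537845539 2.091908418621754 0.006482305435180524
top z 0.2952027640999206
```

```bash
cat >> h.py <<'E'
from scipy.spatial.transform import Rotation as Ro
def Rt(psi):
    u=np.array([np.cos(np.radians(40)),0,np.sin(np.radians(40))]);n=np.array([np.sin(np.radians(40)),0,-np.cos(np.radians(40))])
    T=np.c_[n,np.cross(-u,n),-u]
    return Ro.from_euler('z',psi,degrees=True).as_matrix()@T
E
python3 - <<'E'
from h import *
o=manip.get_obs();R=Rt(1.6)
print(Ro.from_matrix(R@o['tcp_rot'].T).as_rotvec(), (np.array([.44,-.01,.23])-o['tool_pos'])*100, o['t'])
E
```

```text
[ 0.10980184 -0.69113871 -0.2525686 ] [27.51442334 54.04837479 -3.30342516] 0.15
```

Call:
{"method": "carry_out", "body": {"targets": [[0.014,-0.086,-0.032,1.7,3.4,0,0],[0.014,-0.086,-0.032,1.7,3.4,0,0],[0.014,-0.086,-0.032,1.7,3.4,0,0],[0.014,-0.086,-0.032,1.7,3.4,0,0],[0.014,-0.086,-0.032,1.7,3.4,0,0],[0.014,-0.086,-0.032,1.7,3.4,0,0],[0.014,-0.086,-0.032,1.7,3.4,0,0],[0.014,-0.086,-0.032,1.7,3.4,0,0]], "newtons": 20}}

```text
t: 0.82
tool_pos: [0.3016, -0.2775, 0.2636]
tcp_rot: [[0.643, 0.023, -0.765], [0.017, -1.0, -0.016], [-0.765, -0.003, -0.644]]
force: [-0.1, -0.3, 0.7]
opening: 0.037
```

Call:
{"method": "carry_out", "body": {"targets": [[0,0,0,1.7,3.4,0,0],[0,0,0,1.7,3.4,0,0],[0,0,0,1.7,3.4,0,0],[0,0,0,1.7,3.4,0,0],[0,0,0,1.7,3.4,-0.5,0],[0,0,0,1.7,3.4,-0.8,0],[0,0,0,1.7,3.4,-1,0],[0,0,0,1.7,3.4,-1,0]]}}

```text
t: 1.48
tool_pos: [0.4313, -0.0187, 0.2346]
tcp_rot: [[0.641, 0.024, -0.767], [0.016, -1.0, -0.018], [-0.768, -0.001, -0.641]]
force: [0.3, -0.1, -1.1]
opening: 0.0002
```

Run:
```python
from h import *
np.set_printoptions(precision=4,suppress=True)
manip.get_image('wrist')
snap('wrist','w1');snap('top','t1');snap('side','s1')
o=manip.get_obs();print(o['t'],o['tool_pos'],o['tcp_rot'],o['qd'],o['joint_positions'],o['opening'],o['force'])
```

```text
1.6833 [ 0.4305 -0.0178  0.2332] [[ 0.6369  0.0303 -0.7704]
 [ 0.0221 -0.9995 -0.0211]
 [-0.7707 -0.0036 -0.6372]] [-6.5595 -0.8733 -0.7244  0.0983  0.3757 -0.4404] [-33.7683 -35.6356 140.6086  31.3627  45.6779  38.2292] 0.00038026517729548116 [-0.4667 -0.4903 -0.4829]
```

View pics/w1.png

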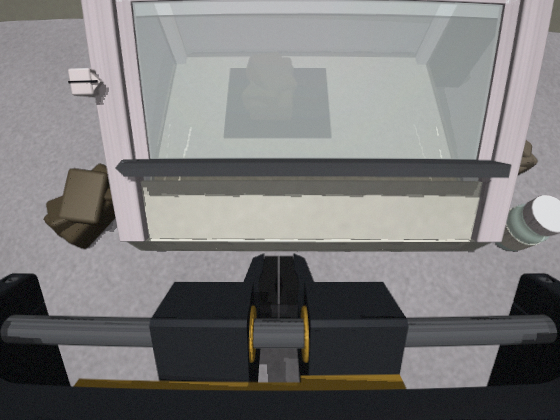

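View pics/s1.png

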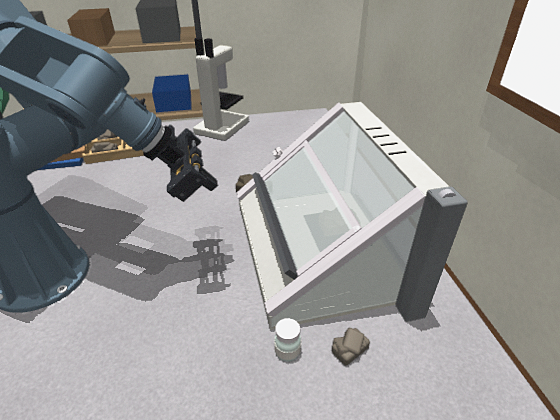

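Run:
```python
from h import *
crop('w1',50,50,170,140,6,'w1a');crop('w1',50,130,170,220,6,'w1b');crop('w1',440,130,560,220,6,'w1c');crop('w1',90,200,190,260,6,'w1d')
```

```text
(no output)
```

View pics/w1a.png

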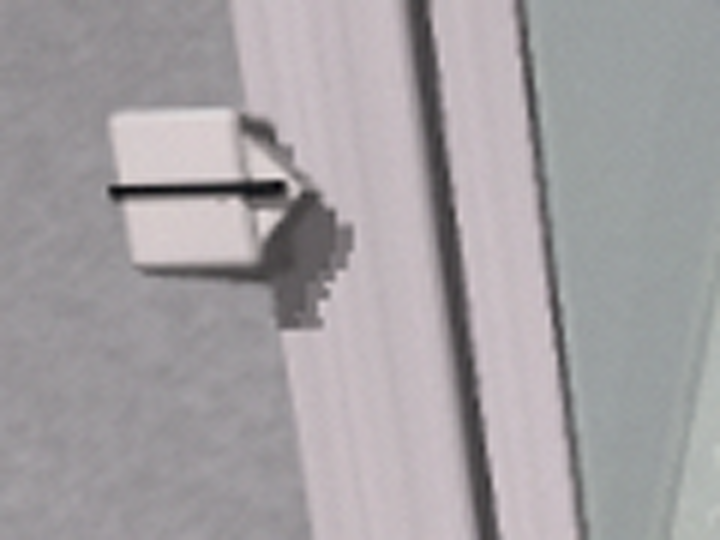

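View pics/w1b.png

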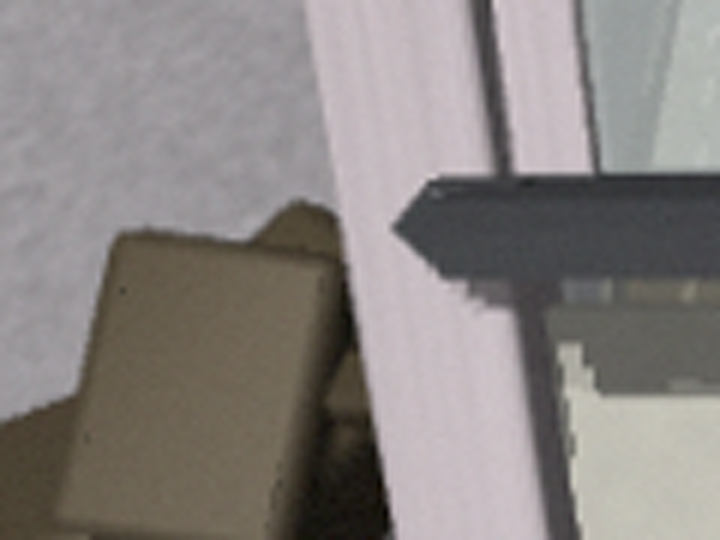

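View pics/w1c.png

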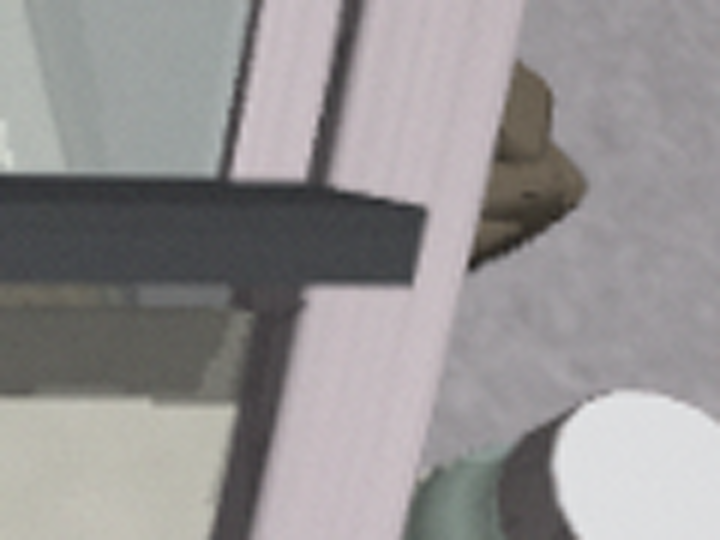

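Run:
```python
from h import *
np.set_printoptions(precision=4,suppress=True)
c=load('w1')
psi=1.6
def loc(P):
    R=Rt(psi); u=-R[:,2]; y=-R[:,1]; n=-R[:,0]
    return np.array([P@u,P@y,P@n])
for n,u,v in [('ptr',118,168),('ptr',122,168),('ptr',126,168),('mark',97,81),('mark',94,81),('clip',85,81),('clip',75,75),('lipFL',150,172),('lipFL',150,174.5),('lipm',280,171),('lipm',280,165),('lipR',500,171),('lipR',500,175),('railL',120,200),('railL',105,90),('railR',508,200),('railR',530,90),('sillL',180,215),('sillL',170,235),('sillR',450,220),('sillm',300,210),('sillm',300,225)]:
    P=pt(c,u,v); print(n,P,loc(P))
# edges for yaw: lip lower front edge at L and R
for u,v in [(130,175.5),(505,176.5)]:
    print(loc(pt(c,u,v)))
# sill plane
Q=np.array([pt(c,u,v) for u in range(160,460,6) for v in range(202,236,3)])
A=np.c_[Q[:,:2],np.ones(len(Q))];k,*_=np.linalg.lstsq(A,Q[:,2],rcond=None);print('sill',k,np.degrees(np.arctan(np.hypot(k[0],k[1]))),np.degrees(np.arctan2(k[1],k[0])),np.median(np.abs(A@k-Q[:,2])))
Q=np.array([pt(c,u,v) for u in range(130,500,5) for v in (169,171,173)])
L=np.array([loc(q) for q in Q]);print('lip front n',np.median(L[:,2]),np.std(L[:,2]),np.polyfit(L[:,1],L[:,0],1))
o=manip.get_obs();print(o['tool_pos'],loc(o['tool_pos']),loc(o['tool_pos']+.025*o['tcp_rot'][:,0]),o['joint_positions'])
# fingertip check in picture
for a in [(.025,0,0),(.025,0,.009),(.025,0,-.009)]: print(proj(c,o['tool_pos']+o['tcp_rot']@np.array(a)))
```

```text
ptr [0.5609 0.1587 0.1236] [ 0.5123  0.1429 -0.2686]
ptr [0.5541 0.1467 0.1355] [ 0.5145  0.1312 -0.2549]
ptr [0.554  0.1426 0.1358] [ 0.5146  0.1271 -0.2545]
mark [0.6239 0.169  0.1753] [ 0.5941  0.1515 -0.2696]
mark [0.6234 0.1715 0.1758] [ 0.594  0.154 -0.269]
clip [0.6234 0.1804 0.1758] [ 0.5943  0.163  -0.2692]
clip [0.6288 0.1908 0.1779] [ 0.6     0.1732 -0.2712]
lipFL [0.5522 0.1199 0.1326] [ 0.5106  0.1044 -0.2554]
lipFL [0.5495 0.1193 0.1326] [ 0.5085  0.1039 -0.2537]
lipm [ 0.5568 -0.0049  0.1337] [ 0.5122 -0.0204 -0.2552]
lipm [ 0.5615 -0.0047  0.1367] [ 0.5177 -0.0204 -0.256 ]
lipR [ 0.5656 -0.2174  0.134 ] [ 0.5145 -0.2331 -0.2569]
lipR [ 0.5629 -0.2188  0.131 ] [ 0.5106 -0.2344 -0.2574]
railL [0.5415 0.1701 0.0878] [ 0.4747  0.1549 -0.2837]
railL [0.6272 0.1701 0.1607] [ 0.5872  0.1526 -0.2829]
railR [ 0.5568 -0.2555  0.0892] [ 0.4783 -0.271  -0.2849]
railR [ 0.6433 -0.2497  0.1619] [ 0.5913 -0.2676 -0.2849]
sillL [0.5346 0.1086 0.0665] [ 0.4544  0.0937 -0.2945]
sillL [0.5154 0.1226 0.0501] [ 0.4295  0.1082 -0.295 ]
sillR [ 0.5416 -0.2017  0.0625] [ 0.4505 -0.2168 -0.2965]
sillm [ 0.5446 -0.0279  0.0694] [ 0.4611 -0.0431 -0.2963]
sillm [ 0.5312 -0.0288  0.0568] [ 0.4427 -0.0437 -0.2972]
[ 0.5073  0.1243 -0.2547]
[ 0.5093 -0.2392 -0.2566]
sill [-1.1145 -0.0377  0.6617] 48.116916126276024 -178.06427530493536 0.016464079861929937
lip front n -0.2556539542874881 0.0008919707728378545 [-0.0081  0.5122]
[ 0.4305 -0.0178  0.2332] [ 0.4792 -0.0298 -0.0976] [ 0.479  -0.0297 -0.1226] [-33.7683 -35.6356 140.6086  31.3627  45.6779  38.2292]
[294.8355 271.6299]
[294.4555 285.8716]
[295.2255 256.8639]
```

Call:
{"method": "carry_out", "body": {"targets": [[0,0,0,0,0,0,0],[0,0,0,0,0,0,0]]}}

```text
t: 1.85
tool_pos: [0.4308, -0.0227, 0.2343]
tcp_rot: [[0.639, 0.019, -0.769], [0.014, -1.0, -0.013], [-0.769, -0.002, -0.639]]
force: [0.1, -1.1, 0.7]
opening: 0.0005
```

```bash
cat >> h.py <<'E'
PSI=2.0
def loc(P,psi=PSI):
    R=Rt(psi); return np.array([-(R[:,2]@P),-(R[:,1]@P),-(R[:,0]@P)])
def hit(c,u,v,n,psi=PSI):
    N=-Rt(psi)[:,0]; o=np.array(c['pos']); d=np.array(c['R'])@ray(c,u,v)
    return loc(o+d*((n-N@o)/(N@d)),psi)
E
python3 - <<'E'
from h import *
np.set_printoptions(precision=4,suppress=True)
for i in range(3):
    o=manip.get_obs();p=manip.camera_params('wrist');print(o['t'],o['tool_pos'],o['tcp_rot'].tolist(),o['joint_positions'],o['qd'])
    print('cam in tool',o['tcp_rot'].T@(p['position']-o['tool_pos']))
    if i==0: snap('wrist','w2')
    if i==1: manip.get_image('top')
c=load('w2');o=manip.get_obs()
for a in [(.025,0,0),(.025,0,-.009)]: print(proj(c,o['tool_pos']+o['tcp_rot']@np.array(a)))
crop('w2',230,230,330,305,8,'w2f')
crop('w2',50,50,170,140,6,'w2a');crop('w2',50,130,170,220,6,'w2b')
E
```

```text
1.85 [ 0.4308 -0.0227  0.2343] [[0.6386493454338279, 0.019269512999512378, -0.7692565888217695], [0.014225530442507715, -0.9998112229269747, -0.01323453032399292], [-0.7693663937686467, -0.0024908588938416898, -0.6388029021234942]] [-34.3726 -35.7121 140.5566  31.3682  45.6625  38.2562] [-1.2928 -0.0571 -0.0459  0.0785 -0.2728  0.2309]
cam in tool [-0.1221 -0.0004 -0.0794]
1.9 [ 0.4308 -0.023   0.2344] [[0.6387901297827829, 0.018310860691461456, -0.7691631052467569], [0.013584897851600953, -0.9998293368963991, -0.01251988944314578], [-0.7692610874355057, -0.002451420413744265, -0.6389298630487528]] [-34.4143 -35.7184 140.558   31.3673  45.6528  38.2674] [-0.3917 -0.0529 -0.0602 -0.1409 -0.2272  0.3082]
cam in tool [-0.1221 -0.0004 -0.0794]
1.95 [ 0.4307 -0.0231  0.2343] [[0.6387830654232908, 0.01805697959129523, -0.7691749741225745], [0.013495281386322115, -0.9998337179044842, -0.012264335350934233], [-0.7692685309491916, -0.002545982980252209, -0.6389205312571639]] [-34.4199 -35.7178 140.5615  31.3673  45.6485  38.2762] [ 0.2097  0.0698  0.1796 -0.0955 -0.1669  0.155 ]
cam in tool [-0.1221 -0.0004 -0.0794]
[279.6755 269.6277]
[279.7248 254.9788]
```

View pics/w2f.png

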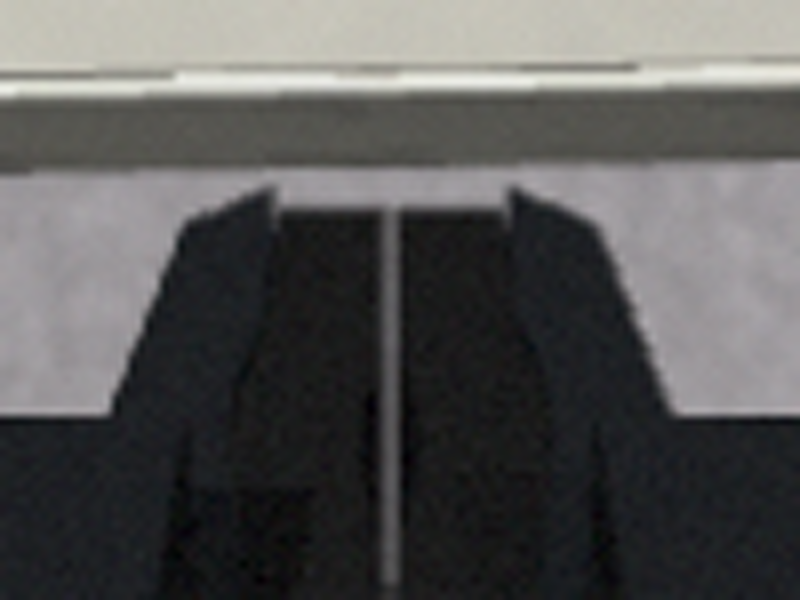

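View pics/w2a.png

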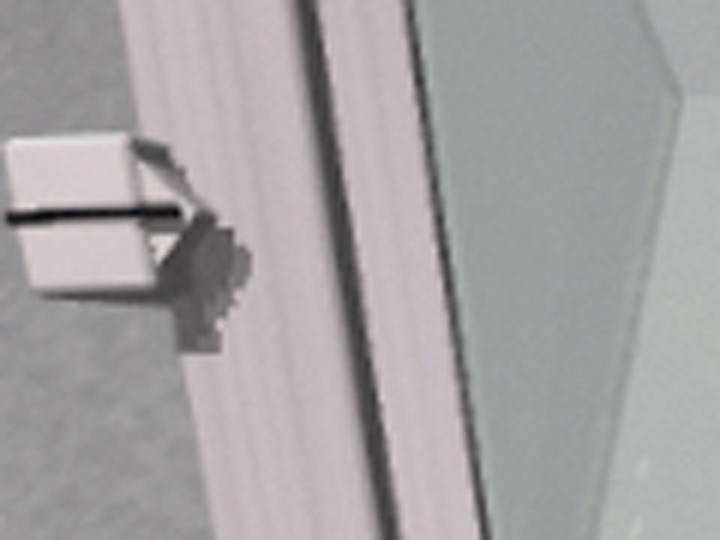

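View pics/w2b.png

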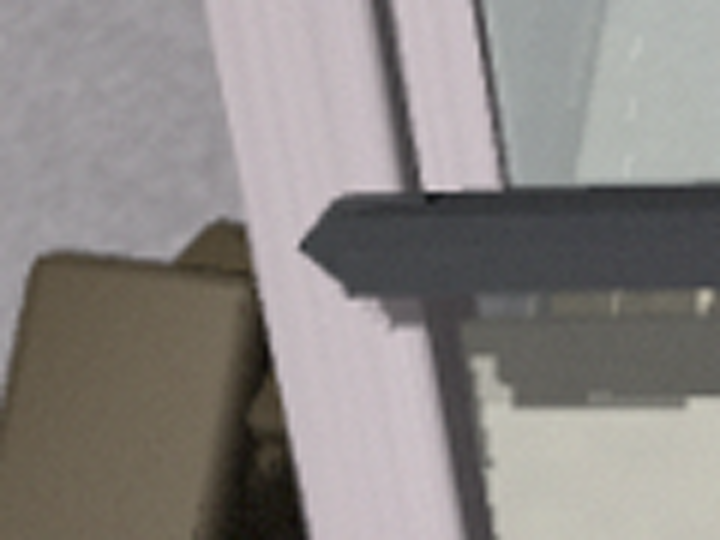

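Run:
```python
from h import *
np.set_printoptions(precision=4,suppress=True)
c=load('w2')
for u,v in [(103,171),(106,171),(110,171),(115,171),(80,85.3),(76,85.5),(70,86),(60,86),(280,171),(280,173),(280,176),(300,222),(200,220),(400,220)]: print(u,v,loc(pt(c,u,v)))
for n in(-.262,-.269,-.272): print(n,hit(c,99.8,171.2,n),hit(c,82,85.3,n))
# sill plane
Q=np.array([loc(pt(c,u,v)) for u in range(160,430,6) for v in range(206,230,3)]);m=Q[:,2]>-.32
print('sill',np.median(Q[m],0),np.polyfit(Q[m,0],Q[m,2],1),np.polyfit(Q[m,1],Q[m,2],1))
# lip lower edge by dark/depth step: find v for columns
im=c['im'].astype(float).sum(2)
E=[]
for u in range(120,480,20):
    col=im[160:195,u]; g=np.diff(col); E.append((u,160+int(np.argmax(g))+.5))
print(E); L=np.array([hit(c,u,v,-.2557) for u,v in E]);print(L[:,0],np.polyfit(L[:,1],L[:,0],1))
o=manip.get_obs();print(loc(o['tool_pos']),loc(o['tool_pos']+.025*o['tcp_rot'][:,0]), Ro.from_matrix(Rt(2)@o['tcp_rot'].T).as_rotvec())
c0=load('top0')
print('top',[hit(c0,219.5,226.7,n) for n in (-.269,)],[hit(c0,215,199.7,-.269)])
```

```text
103 171 [ 0.5126  0.14   -0.2719]
106 171 [ 0.5152  0.1271 -0.2553]
110 171 [ 0.5151  0.1233 -0.2555]
115 171 [ 0.5149  0.1187 -0.2561]
80 85.3 [ 0.5946  0.1475 -0.2719]
76 85.5 [ 0.5947  0.1522 -0.2731]
70 86 [ 0.5942  0.1563 -0.2701]
60 86 [ 0.5944  0.1649 -0.2684]
280 171 [ 0.5119 -0.0407 -0.2567]
280 173 [ 0.5103 -0.0406 -0.2547]
280 176 [ 0.4823 -0.0421 -0.3884]
300 222 [ 0.4456 -0.0636 -0.2961]
200 220 [ 0.4497  0.0519 -0.2966]
400 220 [ 0.4466 -0.1799 -0.2949]
-0.262 [ 0.5141  0.1374 -0.262 ] [ 0.5934  0.1394 -0.262 ]
-0.269 [ 0.513   0.1417 -0.269 ] [ 0.5942  0.1438 -0.269 ]
-0.272 [ 0.5125  0.1435 -0.272 ] [ 0.5946  0.1456 -0.272 ]
sill [ 0.4528 -0.0542 -0.2954] [ 1.7117 -1.0691] [ 0.0052 -0.2925]
[(120, 183.5), (140, 165.5), (160, 178.5), (180, 177.5), (200, 177.5), (220, 176.5), (240, 176.5), (260, 176.5), (280, 193.5), (300, 175.5), (320, 175.5), (340, 193.5), (360, 193.5), (380, 193.5), (400, 174.5), (420, 192.5), (440, 192.5), (460, 193.5)]
[0.5026 0.5197 0.5067 0.5073 0.507  0.5076 0.5073 0.507  0.4899 0.5074
 0.5072 0.4891 0.4888 0.4886 0.5073 0.4891 0.4888 0.4876] [0.0695 0.5041]
[ 0.4798 -0.0381 -0.0967] [ 0.4797 -0.0383 -0.1217] [-0.0024 -0.0051  0.0168]
top [array([ 0.5151,  0.1409, -0.269 ])] [array([ 0.5948,  0.1442, -0.269 ])]
```

Call:
{"method": "carry_out", "body": {"targets": [[0,-0.003,0.008,1.6,-0.8,-1.8,0],[0,-0.002,0.009,1.6,-0.84,-1.8,0],[0,0,0,1.6,0,-1.8,0],[0,0,0,1.6,0,-1.8,0],[0,0,0,1.6,0,-1.8,0],[0,0,0,0,0,0,0],[0,0,0,0,0,0,0],[0,0,0,0,0,0,0]]}}

```text
t: 2.62
tool_pos: [0.5106, -0.0383, 0.1445]
tcp_rot: [[0.642, 0.038, -0.766], [0.027, -0.999, -0.027], [-0.766, -0.003, -0.642]]
force: [-0.2, -0.4, -0.1]
opening: 0.0002
```

```bash
cat > st.py <<'E'
from h import *
np.set_printoptions(precision=4,suppress=True)
o=manip.get_obs();print(o['t'],'tcp',loc(o['tool_pos']),'tip',loc(o['tool_pos']+.025*o['tcp_rot'][:,0]), 'rot',Ro.from_matrix(Rt(2)@o['tcp_rot'].T).as_rotvec(),'F',loc(o['force']),'qd',np.abs(o['qd']).max(),o['joint_positions'])
E
python3 st.py
```

```text
2.6167 tcp [ 0.4827 -0.0561 -0.2165] tip [ 0.4827 -0.056  -0.2415] rot [-0.0029 -0.0005 -0.0032] F [-0.1978 -0.4075  0.0932] qd 2.5484085784902413 [-28.9355  -5.6561 133.8758  51.8344  25.1349  16.2273]
```

Call:
{"method": "carry_out", "body": {"targets": [[0,0,0,0.8,0.03,-0.9,0],[0,0,0,0.8,0.03,-0.9,0],[0,0,0,0.8,0.03,-0.9,0],[0,0,0,0,0,0,0],[0,0,0,0,0,0,0],[0,0,0,0,0,0,0]]}}

```text
t: 3.12
tool_pos: [0.5349, -0.0365, 0.1186]
tcp_rot: [[0.643, 0.04, -0.764], [0.027, -0.999, -0.029], [-0.765, -0.002, -0.644]]
force: [-0.1, 0.4, 0.2]
opening: 0.0006
```

```bash
python3 st.py
python3 - <<'E'
from h import *
snap('side','s3');snap('wrist','w3')
crop('s3',190,130,330,290,4,'s3c')
E
```

```text
3.1167 tcp [ 0.4847 -0.0552 -0.252 ] tip [ 0.4848 -0.0551 -0.277 ] rot [-0.0019  0.0015 -0.0052] F [0.0678 0.4504 0.2378] qd 0.4660451481139668 [-26.6816   2.0128 131.0209  60.7782  21.0332   8.0312]
```

View pics/s3c.png

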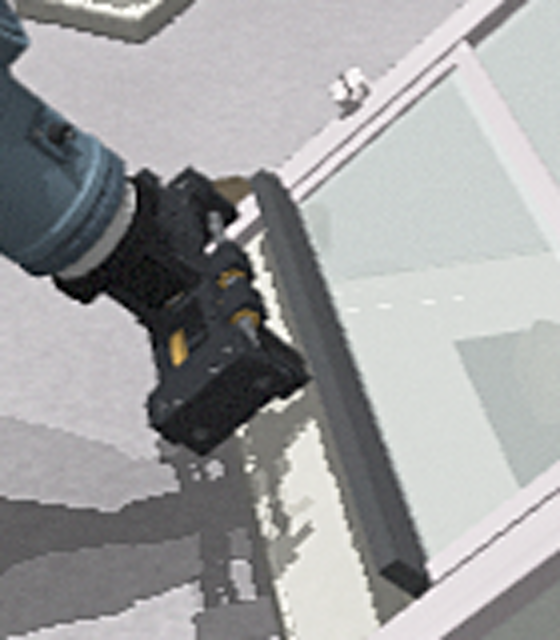

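View pics/w3.png

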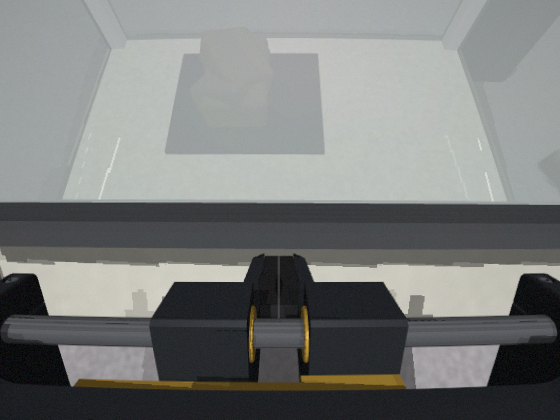

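The wrist view shows the closed fingertips at (278,257), just below the lip's lower edge at v≈247, centred on the lip. I'll start the slow push up the slope.

Call:
{"method": "carry_out", "body": {"targets": [[0,0,0,0.15,0.005,0.13,0],[0,0,0,0.15,0.005,0.13,0],[0,0,0,0.15,0.005,0.13,0],[0,0,0,0.15,0.005,0.13,0],[0,0,0,0.15,0.005,0.13,0],[0,0,0,0.15,0.005,0.13,0],[0,0,0,0.15,0.005,0.13,0],[0,0,0,0.15,0.005,0.13,0]]}}

```text
t: 3.88
tool_pos: [0.5466, -0.0355, 0.127]
tcp_rot: [[0.641, 0.041, -0.766], [0.028, -0.999, -0.029], [-0.767, -0.003, -0.642]]
force: [-1.7, -0.3, -0.4]
opening: 0.0003
```

```bash
python3 st.py
```

```text
3.8833 tcp [ 0.4992 -0.0546 -0.253 ] tip [ 0.4991 -0.0544 -0.278 ] rot [-0.003  -0.0016 -0.0056] F [-1.5725 -0.2453  0.738 ] qd 7.737356898156926 [-25.6539   2.2068 129.2191  56.4562  21.3213  13.3683]
```

Call:
{"method": "carry_out", "body": {"targets": [[0,0,0,0.16,0.005,0.14,0],[0,0,0,0.18,0.005,0.155,0],[0,0,0,0.19,0.007,0.16,0],[0,0,0,0.19,0.007,0.16,0],[0,0,0,0.19,0.007,0.16,0],[0,0,0,0.19,0.007,0.16,0],[0,0,0,0.19,0.007,0.16,0],[0,0,0,0.19,0.007,0.16,0]]}}

```text
t: 4.55
tool_pos: [0.5617, -0.035, 0.1399]
tcp_rot: [[0.641, 0.041, -0.766], [0.029, -0.999, -0.029], [-0.767, -0.003, -0.642]]
force: [-0.1, 0.2, -2.9]
opening: 0.0006
```

```bash
python3 st.py
```

```text
4.55 tcp [ 0.519  -0.0545 -0.2529] tip [ 0.519  -0.0544 -0.2779] rot [-0.0031 -0.001  -0.0058] F [-1.9909  0.1825 -2.1685] qd 8.824815318343905 [-24.5499   2.2668 126.9776  51.5661  21.924   19.4047]
```

Steady, with about 2 N of force. I'll continue.

Call:
{"method": "carry_out", "body": {"targets": [[0,0,0,0.19,0.007,0.16,0],[0,0,0,0.19,0.007,0.16,0],[0,0,0,0.19,0.007,0.16,0],[0,0,0,0.19,0.007,0.16,0],[0,0,0,0.19,0.007,0.16,0],[0,0,0,0.19,0.007,0.16,0],[0,0,0,0.19,0.007,0.16,0],[0,0,0,0.19,0.007,0.16,0]]}}

```text
t: 5.22
tool_pos: [0.5769, -0.0344, 0.1528]
tcp_rot: [[0.642, 0.041, -0.766], [0.028, -0.999, -0.029], [-0.767, -0.003, -0.642]]
force: [-0.9, 1.0, -1.7]
opening: 0.0005
```

Call:
{"method": "carry_out", "body": {"targets": [[0,0,0,0.19,0.007,0.16,0],[0,0,0,0.19,0.007,0.16,0],[0,0,0,0.19,0.007,0.16,0],[0,0,0,0.19,0.007,0.16,0],[0,0,0,0.19,0.007,0.16,0],[0,0,0,0.19,0.007,0.16,0],[0,0,0,0.19,0.007,0.16,0],[0,0,0,0.19,0.007,0.16,0]]}}

```text
t: 5.88
tool_pos: [0.5921, -0.0339, 0.1656]
tcp_rot: [[0.642, 0.041, -0.766], [0.028, -0.999, -0.029], [-0.767, -0.003, -0.642]]
force: [-1.1, 0.1, -2.3]
opening: 0.0001
```

```bash
python3 st.py
```

```text
5.8833 tcp [ 0.5588 -0.0546 -0.2528] tip [ 0.5588 -0.0544 -0.2778] rot [-0.003  -0.001  -0.0056] F [-2.3287  0.1807 -1.0973] qd 7.170703199168344 [-22.5571   2.8221 122.2957  42.9476  23.5521  30.055 ]
```

Call:
{"method": "carry_out", "body": {"targets": [[0,0,0,0.19,0.007,0.16,0],[0,0,0,0.19,0.007,0.16,0],[0,0,0,0.15,0.005,0.13,0],[0,0,0,0.11,0.004,0.1,0],[0,0,0,0.05,0.002,0.04,0],[0,0,0,0,0,0,0],[0,0,0,0,0,0,0],[0,0,0,0,0,0,0]]}}

```text
t: 6.55
tool_pos: [0.5992, -0.0339, 0.1718]
tcp_rot: [[0.642, 0.04, -0.765], [0.028, -0.999, -0.029], [-0.766, -0.002, -0.643]]
force: [-0.1, 0.1, -0.2]
opening: 0.0007
```

```bash
python3 st.py;  python3 - <<'E'
from h import *
snap('side','s4');snap('top','t4');snap('wrist','w4')
crop('t4',170,170,290,260,6,'t4a')
crop('s4',220,100,340,190,6,'s4c')
E
```

```text
6.55 tcp [ 0.5682 -0.0548 -0.2526] tip [ 0.5682 -0.0547 -0.2776] rot [-0.0025  0.0001 -0.0053] F [-0.1829  0.1527 -0.0754] qd 0.0849458750725073 [-22.1594   2.9772 121.2095  41.2797  23.9643  32.1337]
```

View pics/t4a.png

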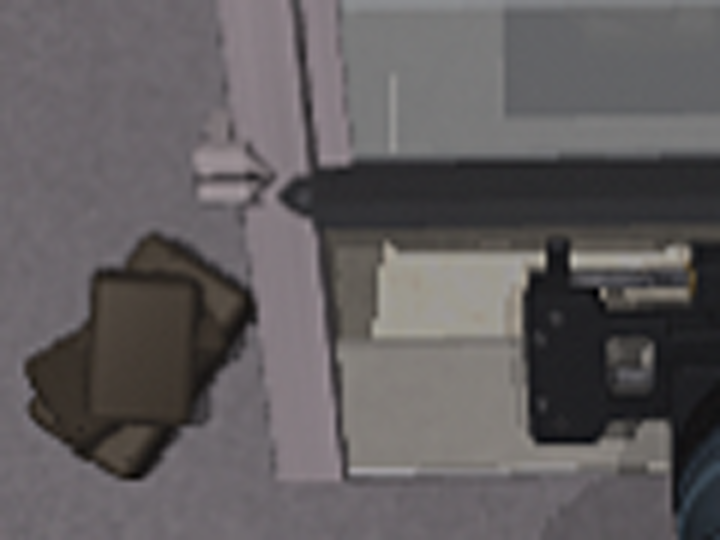

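View pics/s4c.png

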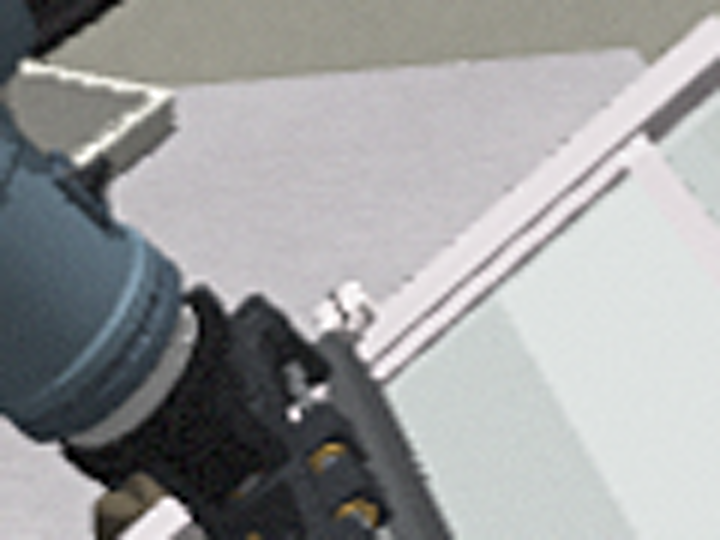

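View pics/w4.png

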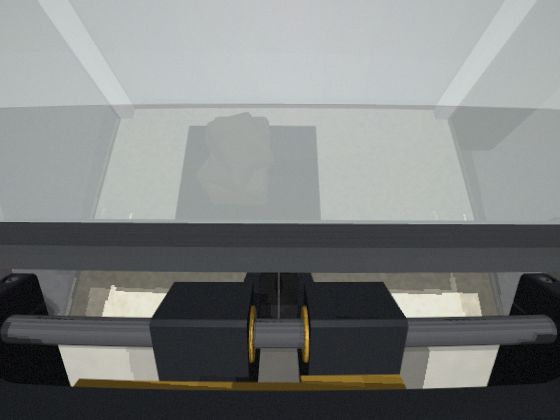

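Call:
{"method": "carry_out", "body": {"targets": [[0,0,0,-0.23,-0.01,-0.19,0],[0,0,0,-1.28,-0.04,1.53,0],[0,0,0,-1.28,-0.04,1.53,0],[0,0,0,-1.28,1.6,1.53,0],[0,0,0,-1.28,1.6,1.53,0],[0,0,0,-1.28,1.6,1.53,0],[0,0,0,0,1.6,0,0],[0,0,0,0,1.6,0,0]]}}

```text
t: 7.37
tool_pos: [0.5326, 0.0458, 0.2478]
tcp_rot: [[0.644, 0.04, -0.764], [0.027, -0.999, -0.029], [-0.764, -0.002, -0.645]]
force: [-0.5, -0.8, 0.4]
opening: 0.0003
```

Call:
{"method": "carry_out", "body": {"targets": [[0,0,0,0,0,0,0],[0,0,0,0,0,0,0],[0,0,0,0,0,0,0],[0,0,0,0,0,0,0],[0,0,0,0,0,0,0]]}}

```text
t: 7.78
tool_pos: [0.5326, 0.0446, 0.2456]
tcp_rot: [[0.641, 0.039, -0.766], [0.028, -0.999, -0.028], [-0.767, -0.003, -0.642]]
force: [0.2, -0.9, -0.0]
opening: 0.0004
```

```bash
python3 st.py;  python3 - <<'E'
from h import *
snap('wrist','w5'); 
E
python3 st.py
```

```text
7.7833 tcp [ 0.5668  0.026  -0.155 ] tip [ 0.5668  0.0261 -0.18  ] rot [-0.003  -0.0014 -0.0045] F [ 0.065  -0.8555 -0.1114] qd 0.27857168941417687 [-13.6132 -15.2455 127.0971  20.2374  30.9269  60.2589]
7.8333 tcp [ 0.5668  0.026  -0.155 ] tip [ 0.5668  0.0262 -0.18  ] rot [-0.003  -0.0014 -0.0045] F [0.2292 0.3399 0.0184] qd 0.21360054978594661 [-13.6098 -15.2458 127.0969  20.2335  30.927   60.2649]
```

View pics/w5.png

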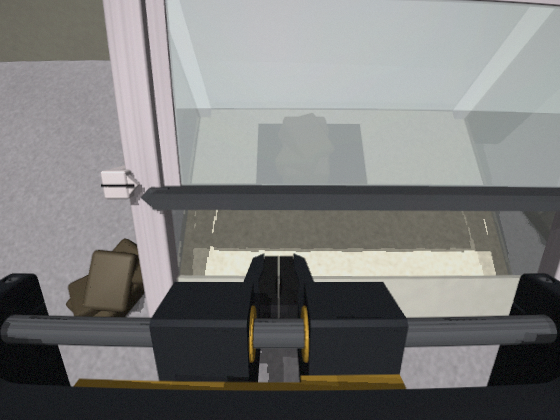

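Run:
```python
from h import *
crop('w5',90,160,180,225,8,'w5a')
```

```text
(no output)
```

View pics/w5a.png

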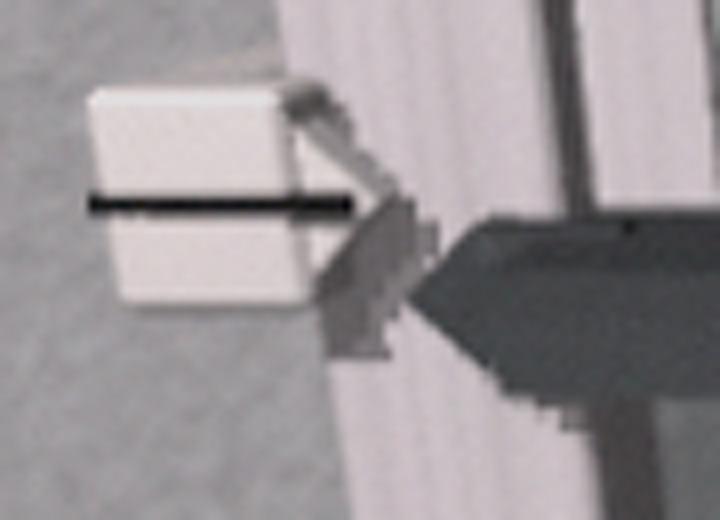

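Run:
```python
from h import *
np.set_printoptions(precision=4,suppress=True)
c=load('w5')
for u,v in [(144,197),(147,197),(150,197),(155,198),(132,185.5),(134,185.5),(128,185.5),(115,185.4)]: print(u,v,loc(pt(c,u,v)))
for n in(-.262,-.269,-.272): print(n,hit(c,141,197.1,n),hit(c,134,185.5,n),hit(c,138,185.5,n))
c=load('t4')
print('top',hit(c,170+280/6,170+195/6,-.27),hit(c,170+275/6,170+178/6,-.27))
```

```text
144 197 [ 0.5851  0.1397 -0.2701]
147 197 [ 0.5849  0.1375 -0.2709]
150 197 [ 0.5849  0.1351 -0.2712]
155 198 [ 0.5882  0.1237 -0.255 ]
132 185.5 [ 0.5954  0.1477 -0.2684]
134 185.5 [ 0.5942  0.1488 -0.2739]
128 185.5 [ 0.5949  0.1521 -0.2704]
115 185.4 [ 0.595   0.1634 -0.2707]
-0.262 [ 0.5871  0.1383 -0.262 ] [ 0.5967  0.1427 -0.262 ] [ 0.5967  0.1394 -0.262 ]
-0.269 [ 0.5853  0.1417 -0.269 ] [ 0.5952  0.1463 -0.269 ] [ 0.5952  0.1429 -0.269 ]
-0.272 [ 0.5846  0.1432 -0.272 ] [ 0.5946  0.1478 -0.272 ] [ 0.5946  0.1444 -0.272 ]
top [ 0.5862  0.1411 -0.27  ] [ 0.5942  0.1424 -0.27  ]
```

Call:
{"method": "carry_out", "body": {"targets": [[0,0,0.004,-0.35,-0.8,-0.32,0],[0,0,0,1.25,0.04,-1.5,0],[0,0,0,1.25,0.04,-1.5,0],[0,0,0,1.25,0.04,-1.5,0],[0,0,0,1.25,0.04,-1.5,0],[0,0,0,0.8,0.03,-0.95,0],[0,0,0,0.4,0.02,-0.48,0],[0,0,0,0,0,0,0]]}}

```text
t: 8.5
tool_pos: [0.5909, 0.0391, 0.1669]
tcp_rot: [[0.64, 0.044, -0.767], [0.031, -0.999, -0.031], [-0.768, -0.004, -0.64]]
force: [-0.3, 0.3, 0.2]
opening: 0.0009
```

Call:
{"method": "carry_out", "body": {"targets": [[0,0,0,0,0,0,0],[0,0,0,0,0,0,0]]}}

```text
t: 8.67
tool_pos: [0.5911, 0.0393, 0.1691]
tcp_rot: [[0.642, 0.044, -0.765], [0.031, -0.999, -0.032], [-0.766, -0.003, -0.643]]
force: [0.1, -0.4, 0.4]
opening: 0.0001
```

```bash
python3 st.py;  python3 - <<'E'
from h import *
snap('wrist','w6'); 
E
```

```text
8.6667 tcp [ 0.5622  0.0187 -0.2511] tip [ 0.5622  0.0189 -0.2761] rot [-0.0027 -0.0002 -0.0095] F [ 0.301  -0.4405  0.2174] qd 0.6664271493659015 [-12.4805   2.1195 122.5178  31.261   18.9647  48.6151]
```

View pics/w6.png

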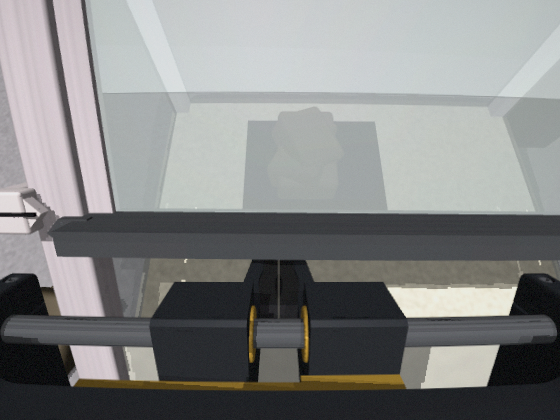

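Call:
{"method": "carry_out", "body": {"targets": [[0,0,0,0.12,0.004,0.1,0],[0,0,0,0.12,0.004,0.1,0],[0,0,0,0.12,0.004,0.1,0],[0,0,0,0.12,0.004,0.1,0],[0,0,0,0.12,0.004,0.1,0],[0,0,0,0.12,0.004,0.1,0],[0,0,0,0.12,0.004,0.1,0],[0,0,0,0.08,0.003,0.06,0]]}}

```text
t: 9.38
tool_pos: [0.6002, 0.0399, 0.1759]
tcp_rot: [[0.641, 0.045, -0.766], [0.031, -0.999, -0.032], [-0.767, -0.003, -0.642]]
force: [-1.1, 0.0, -1.0]
opening: 0.0004
```

Call:
{"method": "carry_out", "body": {"targets": [[0,0,0,0.08,0.003,0.06,0],[0,0,0,0.04,0,0.03,0],[0,0,0,0,0,0,0],[0,0,0,0,0,0,0],[0,0,0,0,0,0,0]]}}

```text
t: 9.8
tool_pos: [0.6015, 0.0399, 0.177]
tcp_rot: [[0.642, 0.045, -0.766], [0.031, -0.999, -0.032], [-0.766, -0.003, -0.642]]
force: [-0.3, 0.7, -0.5]
opening: 0.0002
```

```bash
python3 st.py;  python3 - <<'E'
from h import *
snap('wrist','w7');snap('top','t7'); crop('w7',0,180,100,255,8,'w7a');crop('t7',190,170,260,222,10,'t7a')
E
```

```text
9.8 tcp [ 0.5753  0.0188 -0.2517] tip [ 0.5753  0.0191 -0.2767] rot [-0.0029 -0.0008 -0.0097] F [-0.568   0.6963 -0.232 ] qd 0.08002863526698192 [-12.0866   2.5555 120.8494  28.8976  19.9025  51.3499]
```

View pics/w7a.png

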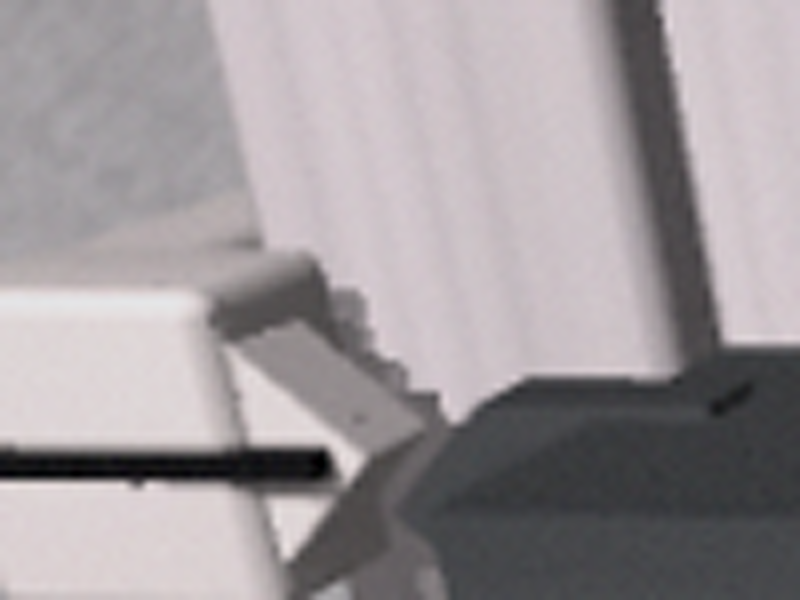

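View pics/t7a.png

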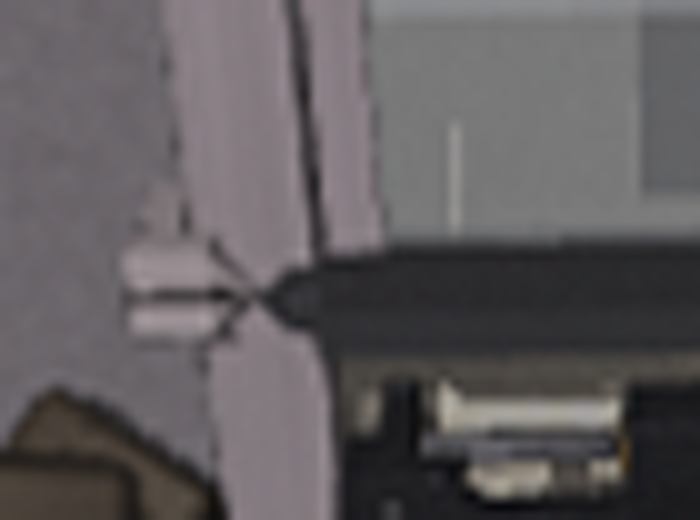

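Run:
```python
from h import *
np.set_printoptions(precision=4,suppress=True)
c=load('w7')
for u,v in [(51.5,243.5),(54,243.5),(60,244),(66,244),(40,238.2),(36,238.2),(25,238.2),(42,239)]: print(u,v,loc(pt(c,u,v)))
for n in(-.266,-.27,-.272): print(n,hit(c,49,243.7,n),hit(c,40,238.2,n),hit(c,43,238.8,n))
```

```text
51.5 243.5 [ 0.5922  0.1412 -0.2704]
54 243.5 [ 0.599   0.1268 -0.2553]
60 244 [ 0.5989  0.1236 -0.2551]
66 244 [ 0.599   0.1204 -0.2549]
40 238.2 [ 0.5951  0.1473 -0.2706]
36 238.2 [ 0.5951  0.1494 -0.2704]
25 238.2 [ 0.5951  0.1556 -0.2702]
42 239 [ 0.5942  0.1472 -0.2717]
-0.266 [ 0.594   0.1388 -0.266 ] [ 0.5971  0.1431 -0.266 ] [ 0.5967  0.1415 -0.266 ]
-0.27 [ 0.5923  0.1423 -0.27  ] [ 0.5954  0.1467 -0.27  ] [ 0.595   0.1451 -0.27  ]
-0.272 [ 0.5914  0.1441 -0.272 ] [ 0.5945  0.1485 -0.272 ] [ 0.5942  0.1469 -0.272 ]
```

Call:
{"method": "carry_out", "body": {"targets": [[0,0,0,0.06,0.002,0.05,0],[0,0,0,0.06,0.002,0.05,0],[0,0,0,0.05,0.002,0.04,0],[0,0,0,0,0,0,0],[0,0,0,0,0,0,0],[0,0,0,0,0,0,0]]}}

```text
t: 10.4
tool_pos: [0.6033, 0.0399, 0.1784]
tcp_rot: [[0.642, 0.045, -0.766], [0.031, -0.999, -0.032], [-0.766, -0.003, -0.642]]
force: [-0.6, 0.7, -1.9]
opening: 0.0005
```

```bash
python3 st.py
```

```text
10.4 tcp [ 0.5776  0.0188 -0.2517] tip [ 0.5776  0.019  -0.2767] rot [-0.0029 -0.0006 -0.0096] F [-1.6721  0.7674 -1.0604] qd 0.17517553257720922 [-12.0302   2.6107 120.5732  28.5313  20.065   51.776 ]
```

Call:
{"method": "carry_out", "body": {"targets": [[0,0,0,-0.23,-0.01,-0.19,0],[0,0,0,-0.6,-0.02,0.72,0],[0,0,0,-1.28,-0.04,1.53,0],[0,0,0,-1.28,-0.04,1.53,0],[0,0,0,-1.28,-0.04,1.53,0],[0,0,0,0.2,1.5,0.3,0],[0,0,0,0.2,1.5,0.3,0],[0,0,0,0.2,1.5,0.3,0]]}}

```text
t: 11.07
tool_pos: [0.5629, 0.0834, 0.2399]
tcp_rot: [[0.644, 0.043, -0.764], [0.03, -0.999, -0.031], [-0.765, -0.003, -0.644]]
force: [0.4, 0.8, 0.0]
opening: 0.0005
```

Call:
{"method": "carry_out", "body": {"targets": [[0,0,0,0,0,0,0],[0,0,0,0,0,0,0],[0,0,0,0,0,0,0],[0,0,0,0,0,0,0],[0,0,0,0,0,0,0]]}}

```text
t: 11.48
tool_pos: [0.5624, 0.0827, 0.2382]
tcp_rot: [[0.641, 0.044, -0.766], [0.03, -0.999, -0.031], [-0.767, -0.003, -0.642]]
force: [-0.6, -0.0, 1.4]
opening: 0.0003
```

```bash
python3 st.py;  python3 - <<'E'
from h import *
snap('wrist','w8'); snap('top','t8');snap('side','s8')
E
```

```text
11.4833 tcp [ 0.5859  0.063  -0.1807] tip [ 0.5858  0.0632 -0.2057] rot [-0.003  -0.0013 -0.0087] F [0.4202 0.0059 1.4766] qd 0.299654417231384 [ -6.7166  -8.7915 122.9528  13.4132  26.9223  71.0155]
```

View pics/w8.png

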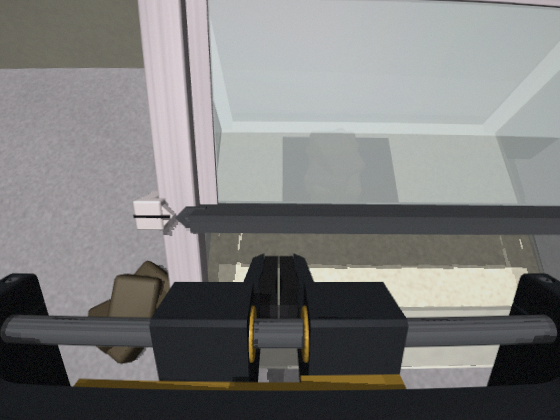

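Run:
```python
from h import *
crop('w8',125,185,215,245,8,'w8a'); crop('t8',190,170,260,222,10,'t8a');crop('s8',220,100,340,190,6,'s8c')
```

```text
(no output)
```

View pics/w8a.png

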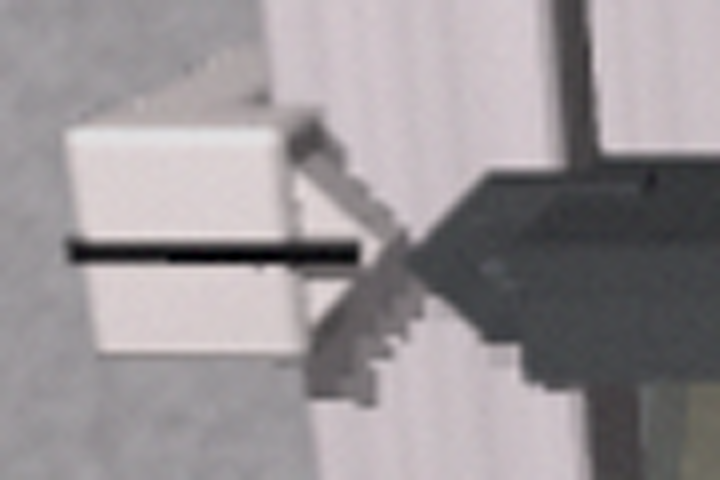

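View pics/t8a.png

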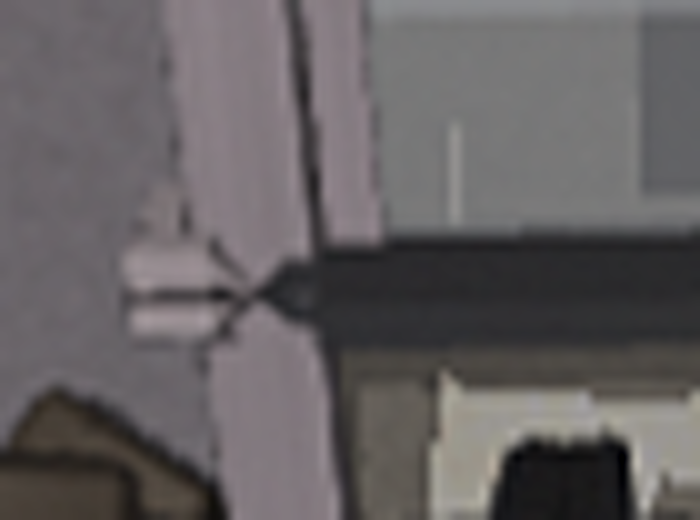

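View pics/s8c.png

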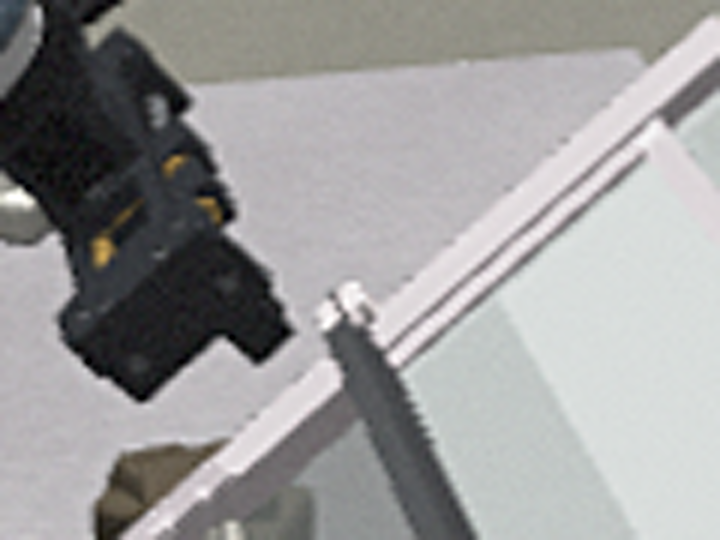

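Run:
```python
from h import *
np.set_printoptions(precision=4,suppress=True)
c=load('w8')
p=lambda x,y:(125+x/8,185+y/8)
for x,y in [(430,258),(445,258),(460,260),(345,254),(320,254),(200,252)]: print(x,y,loc(pt(c,*p(x,y))))
for n in(-.27,-.272): print(n,hit(c,*p(410,259),n),hit(c,*p(355,254.5),n),hit(c,*p(80,250.5),n))
crop('w8',160,200,195,230,20,'w8b')
```

```text
430 258 [ 0.5942  0.1404 -0.2713]
445 258 [ 0.5943  0.1388 -0.271 ]
460 260 [ 0.5942  0.1373 -0.2707]
345 254 [ 0.595   0.1481 -0.27  ]
320 254 [ 0.5952  0.1502 -0.2693]
200 252 [ 0.5952  0.162  -0.2697]
-0.27 [ 0.5945  0.1419 -0.27  ] [ 0.5949  0.1471 -0.27  ] [ 0.5951  0.1739 -0.27  ]
-0.272 [ 0.5939  0.1426 -0.272 ] [ 0.5943  0.1479 -0.272 ] [ 0.5945  0.1749 -0.272 ]
```

View pics/w8b.png

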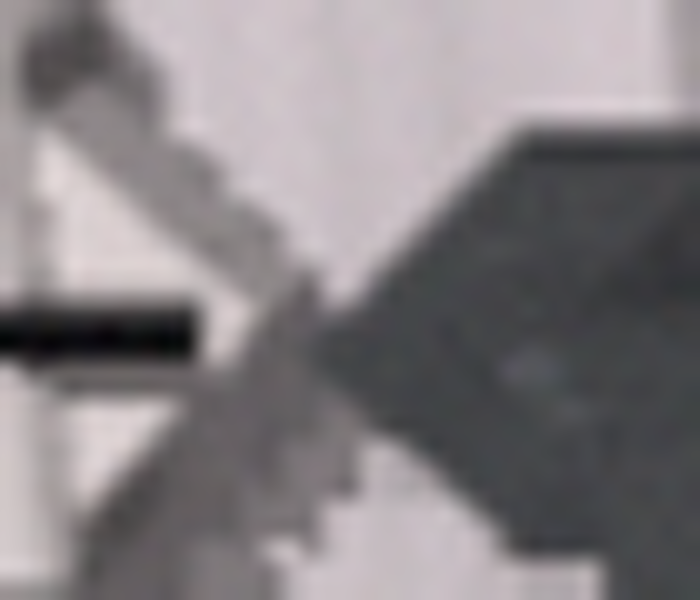

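The wrist close-up shows the pointer tip level with the black line to about 0.5 mm. I'll move the hand clear now.

Call:
{"method": "carry_out", "body": {"targets": [[0,0,0,-1.3,-0.5,1.5,0],[0,0,0,-1.3,-0.5,1.5,0],[0,0,0,-1.3,-0.5,1.5,0],[0,0,0,-1.3,-0.5,1.5,0],[0,0,0,0,0,0,0],[0,0,0,0,0,0,0],[0,0,0,0,0,0,0],[0,0,0,0,0,0,0]]}}

```text
t: 12.3
tool_pos: [0.5104, 0.0635, 0.2972]
tcp_rot: [[0.64, 0.044, -0.767], [0.031, -0.999, -0.032], [-0.768, -0.003, -0.641]]
force: [-0.1, 0.7, 0.5]
opening: 0.0005
```

```bash
python3 st.py;  python3 - <<'E'
from h import *
snap('wrist','w9'); snap('top','t9')
E
```

```text
12.3 tcp [ 0.5835  0.0457 -0.1016] tip [ 0.5834  0.0459 -0.1266] rot [-0.0034 -0.0028 -0.0096] F [0.2437 0.7242 0.4452] qd 0.45696226512559573 [-11.3332 -23.1143 126.1411  14.4227  38.88    68.0571]
```

View pics/t9.png

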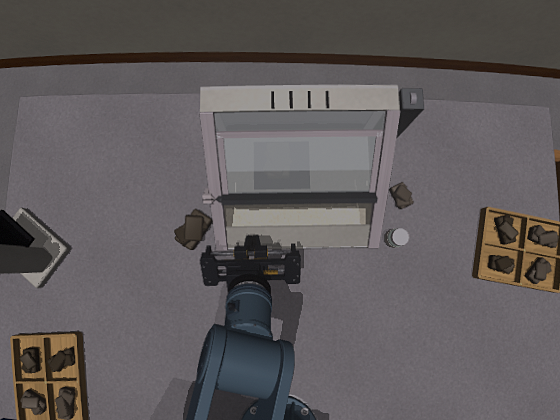

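View pics/w9.png

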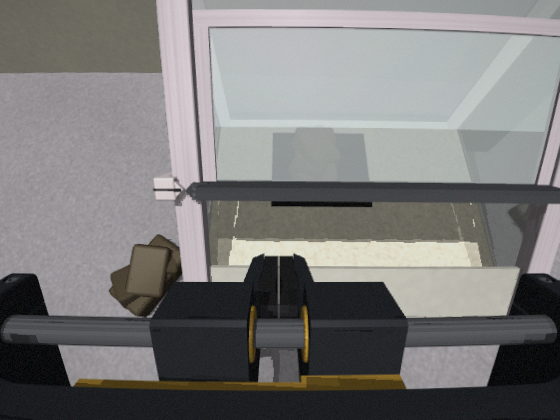

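The final views show the pointer level with the marker line, at about (188,190) in the wrist view and (217,199) in the top view. The rocks and jar stand where they were, and the hand is clear.

```bash
python3 -c "
from station import manip
print(manip.finish_job())"
```

```text
the job is handed in; nothing more can be done
None
```

I raised the sash about 81 mm to the marker, pushing only from beneath the lip with closed fingertips, then took the hand away and handed the job in at about 12.4 s of the 35 s.

- **How it was pushed:** The first 72 mm was pushed at the middle of the lip. The last 9 mm was pushed about 8 cm left of the middle, so the wrist camera could see the pointer. I stopped short twice and looked before finishing. The force readings, taken at the pauses, stayed at about 1–3 N, and I saw no contact with the pane or marker.
- **Pointer against mark:** The last close measurement put the pointer about 0.4 mm below the marker line, which is about as fine as I could measure. The final top and wrist views also show them level.
- **Where checks disagreed:** Earlier on, the top camera read the remaining distance 1.5–2 mm shorter than the wrist camera did. I relied on the wrist camera because it was closer and sharper.
- **Rest of the scene:** The rocks, jar and marker look unmoved in the final top view. The hand was clear of everything, and the force reading at rest was within noise.

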